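# Swing the bedside tray one index hole towards the tumbler

### The arm

A 6-joint arm with a two-finger parallel gripper is mounted at the origin on the work surface. World frame = base frame: x ahead of the robot, y to its left, z up, the work surface at z = 0. Lengths are in m, angles in rad, forces in N, time in s.
With the tool pointing down it reaches from about 0.25 to 0.725 m from the base axis. Payload 4 kg.
Tool frame: the origin (TCP) lies at the very end of the fingers, on their centre line; the grasp point (between the pads) lies 19 mm behind it; z points along the fingers, y is the line along which they close (so a half turn about z gives the same grasp; the last joint's range is limited). The gripper opens to 85 mm and grips with 20 to 120 N. Pads are 22 mm wide; open, the fingers measure 114 mm over their backs; the gripper's body (76 mm by 85 mm) begins 54 mm behind the grasp point. The pads swing forward as they close: fully open they stand 13 mm farther back than shut.
Start: joints at [1.142, 0.241, 0.005, 1.335, 0, 1.571], TCP at [0.208, 0.455, 0.197] pointing down, gripper open.
Joint ranges: [-2.72, 2.72], [-1.05, 1.87], [-1.09, 1.28], [-1.99, 2.15], [-1.42, 1.44], [-3.14, 3.14]. Speed limits (rad/s): [2.79, 2.79, 3.14, 3.14, 3.14, 3.14].

### API

Orientations are given as a unit quaternion [x, y, z, w].
In Python, from workcell import bot, vision, workorder, boxes_of gives the robot as it stands.
- The arm moves only by the tool send_rows, never from a script. Its argument "motion" is text: rows parted by semicolons, each of 5 numbers parted by spaces: the closure, from -1 (fully open) to 1 (shut), so that 0 is half open, then the shift along the tool's x, y, z in cm, then the turn about the tool's z in rad. In form: claw x y z twist; .... A call has 1 to 5 rows; each row is the pose to reach, as a shift and turn from the pose commanded when the call began, along the tool's axes at that moment; what a row does not reach only later rows make up. A row lasts 1/10 s, in which the tool goes at most 50 mm and 8.59 degrees, less where a joint would pass 70% of its speed; a pose out of reach is approached as far as the arm can. A call with a gripper value outside its range is refused whole. The fingers move at their own pace and stop on an object; the grip force is fixed at half the most. Time passes only in rows, so rows that repeat a pose let the fingers close. It gives the time, the measured TCP pose, the force, the opening and the grip force at its end, in the units of the state.
- bot.get_obs(): the state, without advancing time (a new reading comes with each control period).
- vision.camera(name): name is "scene" or "top"; returns the picture (400x640x3 uint8, red, green, blue); there is no depth.
- vision.camera_model(name): a dict with "fov_y" (degrees; the focal length in pixels is half the picture's height over the tangent of half this angle, whatever the lens; pixels are square), "cx", "cy" (the principal point, pixels), "world_from_camera" (4x4, takes a point from camera to world coordinates). Camera axes: x right, y down, z forward; pixel columns grow to the right and rows downward; lengths in m; the calibration is good to about 2 mm. A picture is of the moment at which its call begins. camera_model takes no time and is no camera call.
- workorder.job_done(): hands the job in; it is judged then, once.
Trained networks look in the newest picture that a camera, given by its name, has taken for a name from the list of things; names that differ only in an ending like _2 or _b are one class to them, and where a whole thing is asked for, a point or a joint stands for the part that bears it (a point fixed in the world has none). Each returns a list of dicts, best first, with "conf" (0 to 1); they miss things now and then, are a little off and sometimes report something else, mostly with a low value. They report only what shows in the picture. A call takes as long as a camera call. They do not tell look-alikes from the thing itself.
- boxes_of(camera, target): "rect" ([centre column, centre row, width, height] in pixels, round what is visible of it).
The state is a dict: "clock": time; "joint_pos": joint angles; "joint_vel": joint speeds; "tau": joint torques, N m; "eef_pos": TCP position; "tool_rot": TCP orientation; "ft_force": force on the tool from outside, world axes, zero at the start; "ft_torque": the same for the moment, N m; "grip_width": finger opening in m; "grasp_force": force on a finger pad.
Only numpy, scipy, OpenCV 4.12 (cv2) and the standard library are available. Lean on these libraries where they do the work, as an engineer would, in place of code of your own. Each camera call takes 0.05 s, during which the arm holds its last target. There are 200 camera calls.

### The job

The swing tray with the tablet case is locked in the middle hole of its stand. Pull up the knob of its sprung index pin, swing the tray arm to the very next hole on the side where the glass tumbler stands, and let go so that the pin springs fully home in that hole. Keep the tablet case in the tray and leave the tumbler and the white ceramic ear-bulb holder standing where they are.

Things in the scene. Friction and masses are not known exactly. Their poses are not given: they have to be found in the camera images.
- stand: Fixed swing-tray stand: grey round foot (110 mm across), steel quadrant (top at 24 mm). Origin on the table under the arm's pivot; z up; x along the swing arm when in the middle hole. Five holes on a circle of 110 mm radius about the pivot, at -50, -25, 0, 25, 50 degrees (positive anticlockwise from above), with funnel mouths: a pin let go within 10 mm of a hole along the arc slides in.
- swing (a joint): Angle (rad) of the swing arm about the vertical pivot: 0 in the middle hole (always the start), positive anticlockwise from above. Holes at -0.873, -0.436, 0, 0.436, 0.873; end stops at +-0.98. The aluminium arm is 36 mm wide, its top at 40 mm. It turns easily (under 1 N at the knob) once the pin is out and stays where it is left.
- knob (a point): Centre, half-way up, of the index pin's pull knob: an upright dark steel cylinder, 28 mm across, 32 mm tall, above a steel neck 22 mm across on the arm, 110 mm from the pivot. With the pin home the centre is 86 mm above the table. It moves with the pin and the arm. Nothing near it is higher than 66 mm. Can be pinched from above in any direction.
- pin (a joint): Lift (m) of the index pin and its knob: 0 fully home in a hole, 0.012 just clear of the quadrant, 0.024 the stop. A spring pushes it down (3 N when home, 7.5 N at the stop), so the knob must be held up while the arm turns; 18 mm of lift is good. Let go between holes, it rests on the quadrant at 0.012.
- tray (a point): Centre of the floor of the small stainless steel tray (110 x 150 mm, rim 16 mm high) at the end of the swing arm, 210 mm from the pivot, 43 mm above the table. Fixed to the arm.
- case_mid (a point): Centre of the loose grey plastic tablet case (75 x 100 x 20 mm) lying in the tray. It rides along; not to be handled.
- tumbler_mid (a point): Centre, half-way up, of the upright empty glass tumbler (72 mm across, 100 mm tall), loose on the table to one side of the stand, left or right. It shows which way to swing. It stands clear of the tray's whole swing. Axis z up.
- holder_mid (a point): Centre, half-way up, of the white ceramic ear-bulb holder, an egg-cup shape (66 mm across, 62 mm tall), loose on the table on the other side of the stand. Clear of the tray's swing. Axis z up.
Things that resemble listed ones, but are neither listed nor needed, are in the scene too. Leave any orange look-alike of the part that bears case_mid alone. Of the things that look like the part that bears tumbler_mid, the smaller one is meant.

How it is judged:
On the way:
1. the index pin is pulled up out of the middle hole (value of joint pin above 0.0105 m and value of joint swing between -0.1 and 0.1 rad), for 0.05 s.
At the end, for the whole second after the job is handed in: The arm is at rest in the first hole (25 degrees, within 4 degrees) on the tumbler's side, the pin is home (lift under 4 mm), and the tablet case lies flat in the tray (within 50 mm of its centre) (((y of tumbler_mid in the frame of stand above 0 m and value of joint swing between 0.3663 and 0.5063 rad) or (y of tumbler_mid in the frame of stand below 0 m and value of joint swing between -0.5063 and -0.3663 rad)) and value of joint pin below 0.004 m and velocity of joint swing between -0.05 and 0.05 rad/s and horizontal distance between case_mid and tray below 0.05 m and distance between case_mid and tray below 0.055 m and angle between case_mid's own z axis and vertical below 0.3 rad); the robot touches nothing.
It fails at once if the tumbler is shifted by more than 20 mm or tipped (distance of tumbler_mid from where it was at the start of the episode above 0.02 m or angle between tumbler_mid's own z axis and vertical above 0.3 rad).
It fails at once if the ear-bulb holder is shifted by more than 20 mm or tipped (distance of holder_mid from where it was at the start of the episode above 0.02 m or angle between holder_mid's own z axis and vertical above 0.3 rad).
It also fails if it takes over 32 s, if anything falls off the work surface, if the arm or the gripper's body presses on something with over 40 N, if the wrist force passes 120 N, or if a joint passes its speed limit or range.

## Working session

There is one attempt and no reset: what is moved stays moved. The work goes in short steps, Python scripts to look and compute and a tool call to move; the robot and the scene stay as the last step left them, time stands still between calls to the robot, and variables do not carry over. Pictures are saved under pics/ and viewed, at most 10 in all, crops included, and the job is handed in when it is done.

Besides the shell and the picture viewer there is one more tool, called after "Emit:" in YAML: its name, and indented under it one key for each argument. send_rows: Moves the arm, as the interface text tells. Its arguments: {"type":"object","properties":{"motion":{"type":"string"}},"required":["motion"]}

```bash
mkdir -p pics
cat > h.py <<'E'
import numpy as np,cv2
from workcell import bot,vision,workorder,boxes_of
def ray(cam,u,v,z):
    m=vision.camera_model(cam);f=200/np.tan(np.radians(m["fov_y"])/2)
    T=np.array(m["world_from_camera"]);d=T[:3,:3]@[(u-m["cx"])/f,(v-m["cy"])/f,1];o=T[:3,3]
    return o+d*(z-o[2])/d[2]
E
python3 - <<'E'
from h import *
for c in("top","scene"):
    cv2.imwrite(f"pics/{c}0.png",vision.camera(c)[:,:,::-1])
    for t in("knob","stand","tray","case_mid","tumbler_mid","holder_mid"):
        z=dict(knob=.086,stand=.024,tray=.043,case_mid=.055,tumbler_mid=.05,holder_mid=.031)[t]
        for b in boxes_of(c,t):print(c,t,round(b["conf"],2),np.round(b["rect"]),np.round(ray(c,*b["rect"][:2],z),3))
    m=vision.camera_model(c);print(m)
o=bot.get_obs();print(o["clock"],o["eef_pos"],o["tool_rot"],o["grip_width"])
E
```

```text
top knob 0.57 [348. 221.  15.  12.] [ 0.509 -0.008  0.086]
top stand 0.98 [347. 220. 101. 136.] [ 0.513 -0.008  0.024]
top tray 0.91 [333. 213.  72. 125.] [0.528 0.027 0.043]
top case_mid 0.86 [333. 178.  45.  44.] [0.612 0.03  0.055]
top case_mid 0.68 [343. 118.  46.  42.] [0.762 0.008 0.055]
top case_mid 0.51 [348. 220.  16.  10.] [ 0.513 -0.009  0.055]
top tumbler_mid 0.84 [451. 178.  55.  45.] [ 0.619 -0.256  0.05 ]
top tumbler_mid 0.58 [449. 240.  39.  32.] [ 0.471 -0.25   0.05 ]
top holder_mid 0.65 [263. 311.  25.  34.] [0.29  0.189 0.031]
{'fov_y': 50.11292275730495, 'cx': 323.62928642078344, 'cy': 203.02318364277144, 'world_from_camera': array([[ 0.02243675, -0.99520994,  0.09515126,  0.45407868],
       [-0.99974283, -0.0220211 ,  0.00541623,  0.04496053],
       [-0.00329495, -0.09524831, -0.99544809,  1.07542702],
       [ 0.        ,  0.        ,  0.        ,  1.        ]])}
scene stand 0.67 [304. 202. 101. 100.] [0.525 0.006 0.024]
scene tray 0.98 [292. 203.  80.  97.] [ 0.554 -0.009  0.043]
scene case_mid 0.81 [250. 291.  52.  40.] [0.799 0.025 0.055]
scene case_mid 0.68 [293. 228.  56.  40.] [0.625 0.03  0.055]
scene tumbler_mid 0.64 [219. 146.  31.  46.] [ 0.471 -0.258  0.05 ]
scene holder_mid 0.86 [408. 158.  31.  36.] [0.288 0.181 0.031]
{'fov_y': 44.42068046865262, 'cx': 315.5726425052718, 'cy': 200.44275271767629, 'world_from_camera': array([[-4.29126305e-01,  6.81578316e-01, -5.92707022e-01,
         1.18832582e+00],
       [ 9.03244368e-01,  3.24159444e-01, -2.81194357e-01,
         3.50886949e-01],
       [ 4.75602960e-04, -6.56027175e-01, -7.54737119e-01,
         8.89631055e-01],
       [ 0.00000000e+00,  0.00000000e+00,  0.00000000e+00,
         1.00000000e+00]])}
0.7 [0.2078694  0.45474014 0.19731853] [2.12732998e-01 9.77110368e-01 4.97282193e-06 2.96951592e-06] 0.0857277356126046
```

View pics/top0.png

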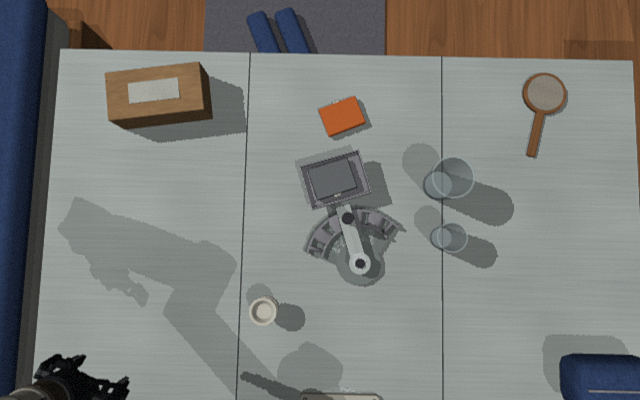

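View pics/scene0.png

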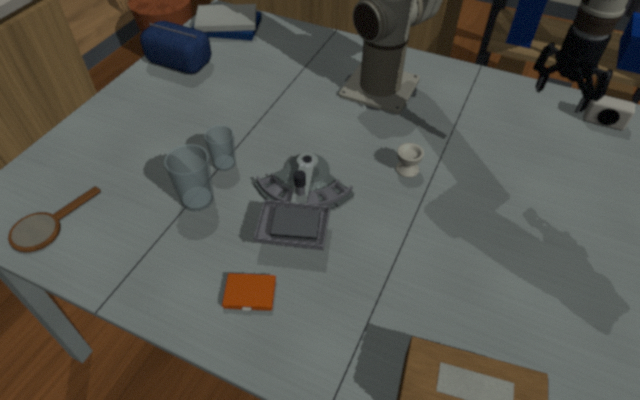

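Top view: pivot cap is at about (360,263), the knob at (347,217), and the tray with the grey case at (333,180). The smaller tumbler is at (449,238), on the −y side, so the swing is negative (clockwise). I'll zoom in to refine the knob position.

Run:
```python
from h import *
t=cv2.imread("pics/top0.png")[140:290,290:410];s=cv2.imread("pics/scene0.png")[140:260,240:360]
t=cv2.resize(t,None,fx=4,fy=4,interpolation=3);s=cv2.resize(s,(400,400),interpolation=3)
im=np.zeros((600,800,3),np.uint8);im[:,:400]=t[:,40:440];im[:400,400:]=s
cv2.imwrite("pics/crop.png",im)
```

```text
(no output)
```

View pics/crop.png

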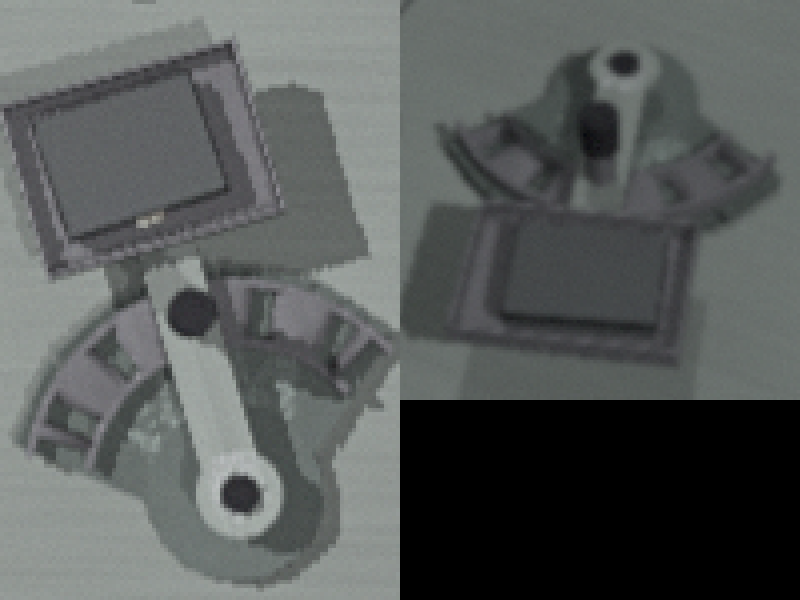

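Run:
```python
from h import *
from scipy.spatial.transform import Rotation as R
k=ray("top",348,218,.102);t=ray("top",336.2,179.5,.059);p=ray("top",360,263.5,.048)
print(k,t,p,"scene k",ray("scene",300,173.5,.102),"scene mid",ray("scene",299.8,179.5,.086))
for a,b in((k,p),(t,p),(t,k)):
    d=(a-b)[:2];print(np.hypot(*d),np.degrees(np.arctan2(d[1],d[0])))
o=bot.get_obs();M=R.from_quat(o["tool_rot"]).as_matrix();print(M)
print("shift cm",100*M.T@(np.r_[k[:2],.2]-o["eef_pos"]))
```

```text
[ 0.51409211 -0.00600954  0.102     ] [0.60858256 0.02161061 0.059     ] [ 0.40965935 -0.03922648  0.048     ] scene k [ 0.5126078  -0.00830298  0.102     ] scene mid [ 0.51593137 -0.00756382  0.086     ]
0.10958816338643058 17.644314372777842
0.20801825089724132 17.005312427555666
0.09844448975083028 16.293973509214847
[[-9.09489343e-01  4.15727237e-01  7.91885623e-06]
 [ 4.15727237e-01  9.09489343e-01  8.45456369e-06]
 [-3.68732295e-06  1.09814198e-05 -1.00000000e+00]]
shift cm [-47.00524846 -29.17417741  -0.26829412]
```

Emit:
send_rows:
  motion: "-0.5 -4 -2.5 0 0; -0.5 -8 -5 0 0; -0.5 -12 -7.4 0 0; -0.5 -16 -9.9 0 0; -0.5 -20 -12.4 0 0"

```text
clock: 1.2
eef_pos: [0.339, 0.2573, 0.1975]
tool_rot: [0.212, 0.977, 0.0, 0.0]
ft_force: [1.2, 0.2, -0.6]
grip_width: 0.0641
grasp_force: 0.0
```

Emit:
send_rows:
  motion: "-0.5 -4 -2.5 0 0; -0.5 -8 -5 0 0; -0.5 -12 -7.4 0 0; -0.5 -16 -9.9 0 0; -0.5 -20 -12.4 0 0"

```text
clock: 1.7
eef_pos: [0.4695, 0.0611, 0.1976]
tool_rot: [0.213, 0.977, 0.0, 0.0]
ft_force: [1.4, 1.0, -0.3]
grip_width: 0.0637
grasp_force: 0.0
```

Emit:
send_rows:
  motion: "-0.5 -3.5 -2.2 0 -0.14; -0.5 -7 -4.4 0 -0.28; -0.5 -7 -4.4 0 -0.42; -0.5 -7 -4.4 0 -0.56; -0.5 -7 -4.4 0 -0.7"

```text
clock: 2.2
eef_pos: [0.5141, -0.0069, 0.1971]
tool_rot: [-0.137, 0.991, 0.0, -0.0]
ft_force: [0.2, -0.5, -0.4]
grip_width: 0.0638
grasp_force: 0.0
```

Run:
```python
from h import *
from scipy.spatial.transform import Rotation as R
o=bot.get_obs();M=R.from_quat(o["tool_rot"]).as_matrix();print(M.round(3),o["eef_pos"],o["clock"],o["grip_width"])
print("shift cm",100*M.T@(np.r_[.514,-.007,.07]-o["eef_pos"]))
```

```text
[[-0.962 -0.272 -0.   ]
 [-0.272  0.962  0.   ]
 [ 0.     0.    -1.   ]] [ 0.51406278 -0.00693731  0.19706137] 2.2 0.06377670811778288
shift cm [ 2.68406535e-03 -6.25492143e-03  1.27061387e+01]
```

Emit:
send_rows:
  motion: "-0.5 0 0 4 0; -0.5 0 0 8 0; -0.5 0 0 11 0; -0.5 0 0 12.6 0; -0.5 0 0 12.6 0"

```text
clock: 2.7
eef_pos: [0.5114, -0.0062, 0.0686]
tool_rot: [-0.135, 0.991, 0.0, -0.003]
ft_force: [0.6, -0.2, 0.4]
grip_width: 0.064
grasp_force: 0.0
```

Emit:
send_rows:
  motion: "1 0 0 0 0; 1 0 0 0 0; 1 0 0 0 0; 1 0 0 0 0; 1 0 0 0 0"

```text
clock: 3.2
eef_pos: [0.5144, -0.0063, 0.072]
tool_rot: [-0.135, 0.991, -0.0, 0.001]
ft_force: [0.7, 0.0, 0.2]
grip_width: -0.0
grasp_force: 0.0
```

The gripper closed on nothing, so I'll look at where it is relative to the knob.

Run:
```python
from h import *
t=vision.camera("top")[140:290,270:410,::-1];s=vision.camera("scene")[80:260,230:390,::-1]
t=cv2.resize(t,None,fx=2.8,fy=4*.7,interpolation=3);s=cv2.resize(s,None,fx=2.5,fy=2.5,interpolation=3)
im=np.zeros((460,800,3),np.uint8);im[:420,:392]=t;im[:450,400:]=s
cv2.imwrite("pics/c2.png",im);print(bot.get_obs()["grip_width"])
```

```text
0.00013459065612922056
```

View pics/c2.png

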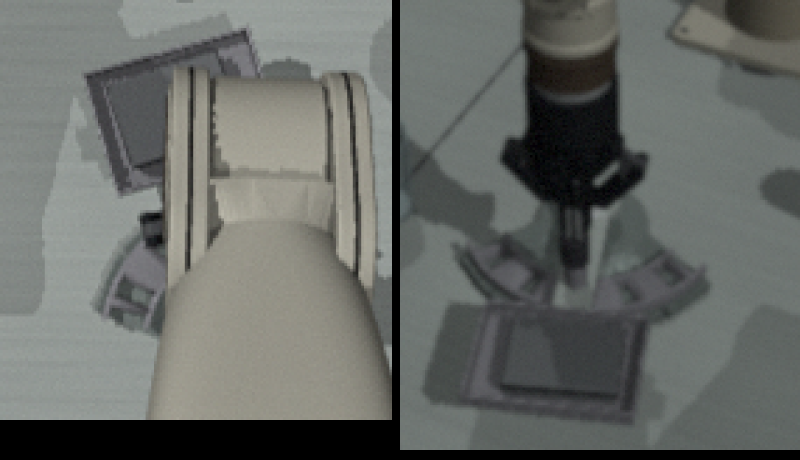

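Run:
```python
from h import *
s=vision.camera("scene")[:,:,::-1]
m=vision.camera_model("scene");f=200/np.tan(np.radians(m["fov_y"])/2);T=np.linalg.inv(m["world_from_camera"])
def pr(P):
    q=T[:3,:3]@P+T[:3,3];return np.array([m["cx"]+f*q[0]/q[2],m["cy"]+f*q[1]/q[2]])
c=s[130:210,260:340];old=cv2.imread("pics/scene0.png")[130:210,260:340]
im=np.hstack([cv2.resize(x,None,fx=5,fy=5,interpolation=2) for x in(c,old)])
o=bot.get_obs();print(o["eef_pos"],o["grasp_force"],o["ft_force"],o["joint_pos"])
for P,col in((o["eef_pos"],(0,0,255)),(np.array([.514,-.007,.086]),(0,255,0)),(np.array([.514,-.007,.102]),(255,0,0))):
    uv=pr(P);print(uv)
    for k in(0,400):cv2.circle(im,tuple(int(v) for v in (uv-[260,130])*5+[k,0]),3,col,-1)
cv2.imwrite("pics/c3.png",cv2.convertScaleAbs(im,alpha=1.8,beta=10))
```

```text
[ 0.51402256 -0.00621888  0.07150371] 0.0 [-0.18383693 -1.20597465 -0.20425902] [-1.21121871e-02  3.58127219e-01 -1.75785116e-01  1.03654004e+00
  2.18108554e-05 -2.83335785e-01]
[300.85351266 183.50829337]
[300.40621469 179.0169823 ]
[300.24232678 174.08422295]
```

View pics/c3.png

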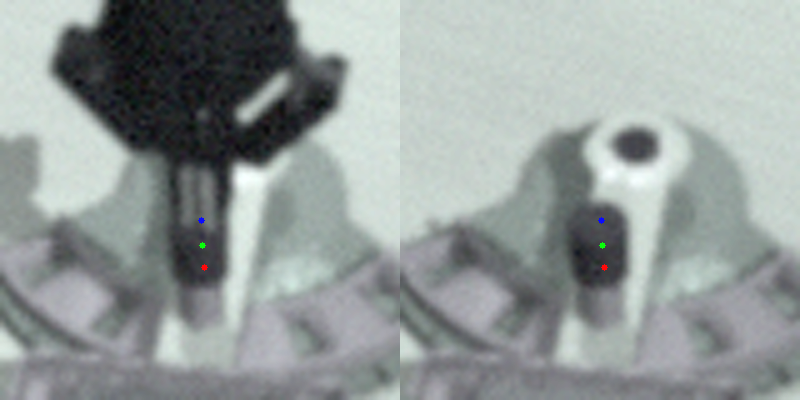

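Emit:
send_rows:
  motion: "1 0 0 -0.5 0; 1 0 0 -1 0; 1 0 0 -1.5 0; 1 0 0 -1.9 0; 1 0 0 -1.9 0"

```text
clock: 3.85
eef_pos: [0.5146, -0.0063, 0.0913]
tool_rot: [-0.135, 0.991, -0.0, 0.001]
ft_force: [0.1, 0.4, 0.2]
grip_width: 0.0003
grasp_force: 0.0
```

Run:
```python
from h import *
s=vision.camera("scene")[:,:,::-1]
c=s[130:210,260:340]
o=bot.get_obs();print(o["eef_pos"],o["grasp_force"],o["grip_width"],o["ft_force"],o["clock"])
im=np.hstack([cv2.resize(x,None,fx=5,fy=5,interpolation=2) for x in(c,cv2.imread("pics/scene0.png")[130:210,260:340])])
cv2.imwrite("pics/c4.png",cv2.convertScaleAbs(im,alpha=1.8,beta=10))
```

```text
[ 0.51433379 -0.00626169  0.09081671] 0.0 0.00011948593690491747 [-0.34695371  0.74491608 -0.66836605] 3.9
```

View pics/c4.png

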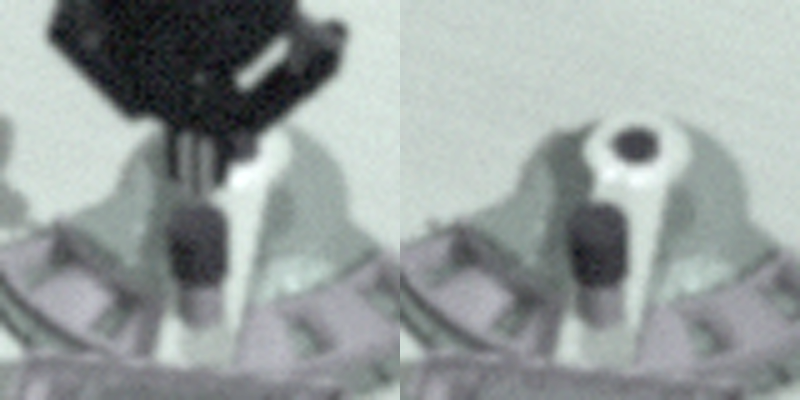

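The shut fingertips sit right above the knob's top, with the tip end at about (197,195) in the crop. The knob has not moved. So the TCP z reading is about 30 mm too low against the cameras. I'll open, go lower in steps, and check the force.

Emit:
send_rows:
  motion: "-0.4 0 0 0 0; -0.4 0 0 0 0; -0.4 0 0 0 0; -0.4 0 0 1 0; -0.4 0 0 2 0"

```text
clock: 4.4
eef_pos: [0.514, -0.0063, 0.0696]
tool_rot: [-0.135, 0.991, -0.0, 0.0]
ft_force: [-0.6, 0.9, -0.5]
grip_width: 0.0599
grasp_force: 0.0
```

Emit:
send_rows:
  motion: "-0.4 0 0 0.5 0; -0.4 0 0 1 0; -0.4 0 0 1.5 0; -0.4 0 0 2 0; -0.4 0 0 2 0"

```text
clock: 4.9
eef_pos: [0.5134, -0.0063, 0.0495]
tool_rot: [-0.135, 0.991, 0.0, -0.001]
ft_force: [-0.5, 0.5, 0.1]
grip_width: 0.0599
grasp_force: 0.0
```

Run:
```python
from h import *
s=vision.camera("scene")[:,:,::-1]
c=s[110:210,250:350]
cv2.imwrite("pics/c5.png",cv2.convertScaleAbs(cv2.resize(c,None,fx=6,fy=6,interpolation=2),alpha=1.8,beta=10))
```

```text
(no output)
```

View pics/c5.png

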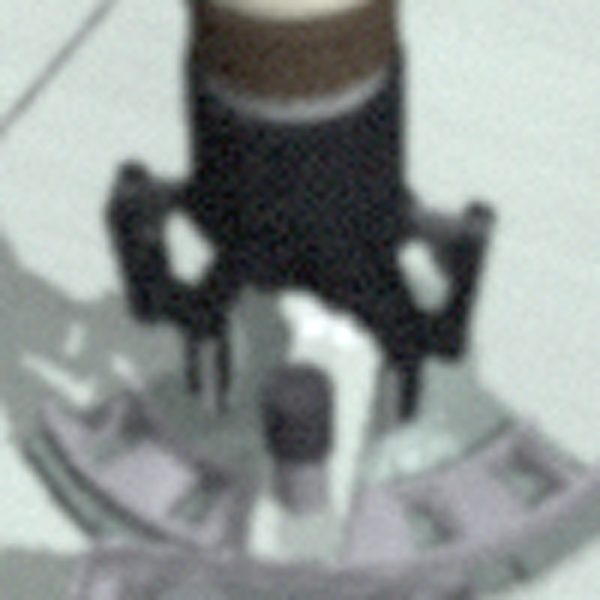

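The fingers now straddle the knob, with tips at about (208,412) and (407,417) and the knob at (298,410). I'll go 1 cm lower and close.

Emit:
send_rows:
  motion: "-0.4 0 0 0.5 0; -0.4 0 0 1 0; 1 0 0 1 0; 1 0 0 1 0; 1 0 0 1 0"

```text
clock: 5.45
eef_pos: [0.514, -0.0065, 0.0406]
tool_rot: [-0.135, 0.991, -0.0, 0.0]
ft_force: [-0.4, -2.1, 1.6]
grip_width: 0.0263
grasp_force: 58.9
```

Emit:
send_rows:
  motion: "1 0 0 0 0; 1 0 0 0 0; 1 0 0 0 0"

```text
clock: 5.75
eef_pos: [0.514, -0.0065, 0.0406]
tool_rot: [-0.135, 0.991, -0.0, 0.0]
ft_force: [-0.6, -1.6, 1.8]
grip_width: 0.0265
grasp_force: 58.9
```

Gripped. Lift 18 mm.

Emit:
send_rows:
  motion: "1 0 0 -0.5 0; 1 0 0 -1 0; 1 0 0 -1.5 0; 1 0 0 -1.8 0; 1 0 0 -1.8 0"

```text
clock: 6.25
eef_pos: [0.5138, -0.0063, 0.0584]
tool_rot: [-0.135, 0.991, -0.0, -0.0]
ft_force: [1.7, -1.0, -6.8]
grip_width: 0.0262
grasp_force: 59.4
```

Run:
```python
from h import *
from scipy.spatial.transform import Rotation as R
o=bot.get_obs();M=R.from_quat(o["tool_rot"]).as_matrix();print(o["eef_pos"],o["ft_force"],o["grip_width"])
K=o["eef_pos"][:2];a0=np.radians(17);P=K-.11*np.r_[np.cos(a0),np.sin(a0)];print("pivot",P)
for d in(5,10,15,20,25):
    a=a0-np.radians(d);q=P+.11*np.r_[np.cos(a),np.sin(a)]
    print(d,np.radians(d).round(3),(100*M.T@np.r_[q-K,0]).round(2))
```

```text
[ 0.51384014 -0.00630849  0.05837402] [ 1.68914212 -0.99957265 -6.76888727] 0.02618956942049465
pivot [ 0.40864661 -0.03846937]
5 0.087 [ 0.02 -0.96  0.  ]
10 0.175 [ 0.12 -1.91  0.  ]
15 0.262 [ 0.3  -2.86  0.  ]
20 0.349 [ 0.57 -3.78  0.  ]
25 0.436 [ 0.91 -4.67  0.  ]
```

Emit:
send_rows:
  motion: "1 0 -0.48 0 0.044; 1 0.02 -0.96 0 0.087; 1 0.06 -1.44 0 0.131; 1 0.12 -1.91 0 0.175; 1 0.2 -2.39 0 0.218"

```text
clock: 6.75
eef_pos: [0.5189, -0.0297, 0.0581]
tool_rot: [-0.026, 1.0, 0.0, 0.0]
ft_force: [3.0, -0.8, -6.2]
grip_width: 0.0262
grasp_force: 59.5
```

Emit:
send_rows:
  motion: "1 0 -0.48 0 0.044; 1 0.02 -0.96 0 0.087; 1 0.06 -1.44 0 0.131; 1 0.12 -1.91 0 0.175; 1 0.2 -2.39 0 0.218"

```text
clock: 7.25
eef_pos: [0.5188, -0.0537, 0.0583]
tool_rot: [0.083, 0.997, 0.0, 0.001]
ft_force: [4.1, -0.5, -7.5]
grip_width: 0.0267
grasp_force: 59.5
```

Emit:
send_rows:
  motion: "1 0 0 0 0; 1 0 0 0 0; 1 0 0 0 0"

```text
clock: 7.55
eef_pos: [0.5187, -0.0537, 0.0585]
tool_rot: [0.082, 0.997, 0.0, 0.001]
ft_force: [4.9, -2.5, -7.4]
grip_width: 0.0263
grasp_force: 59.6
```

Emit:
send_rows:
  motion: "1 0 0 0.4 0; 1 0 0 0.8 0; 1 0 0 1.2 0; 1 0 0 1.6 0; 1 0 0 1.8 0"

```text
clock: 8.05
eef_pos: [0.5188, -0.0537, 0.0406]
tool_rot: [0.082, 0.997, 0.0, 0.001]
ft_force: [3.1, -1.7, 8.9]
grip_width: 0.0263
grasp_force: 61.0
```

Emit:
send_rows:
  motion: "-0.3 0 0 0 0; -0.3 0 0 0 0; -0.3 0 0 0 0; -0.3 0 0 0 0; -0.3 0 0 0 0"

```text
clock: 8.55
eef_pos: [0.5174, -0.0537, 0.0404]
tool_rot: [0.082, 0.997, 0.0, -0.0]
ft_force: [0.4, -0.5, 0.1]
grip_width: 0.0554
grasp_force: 0.0
```

Emit:
send_rows:
  motion: "-0.3 0 0 -3 0; -0.3 0 0 -6 0; -0.3 0 0 -10 0; -0.3 0 0 -14 0; -0.3 0 0 -16 0"

```text
clock: 9.05
eef_pos: [0.5192, -0.0539, 0.2043]
tool_rot: [0.082, 0.997, -0.0, 0.003]
ft_force: [0.0, -0.4, 0.6]
grip_width: 0.0557
grasp_force: 0.0
```

Emit:
send_rows:
  motion: "-0.3 3 8 0 0; -0.3 6 13 0 0; -0.3 9 18 0 0; -0.3 12 22 0 0; -0.3 13 24 0 0"

```text
clock: 9.55
eef_pos: [0.4363, 0.1838, 0.2005]
tool_rot: [0.083, 0.997, 0.0, 0.0]
ft_force: [0.3, 0.4, -0.4]
grip_width: 0.0558
grasp_force: 0.0
```

Run:
```python
from h import *
t=vision.camera("top")[120:290,270:410,::-1];s=vision.camera("scene")[130:260,230:360,::-1]
im=np.zeros((486,800,3),np.uint8);im[:,:400]=cv2.resize(t,(400,486),interpolation=2);im[:400,400:]=cv2.resize(s,(400,400),interpolation=2)
cv2.imwrite("pics/c6.png",cv2.convertScaleAbs(im,alpha=1.5))
```

```text
(no output)
```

View pics/c6.png

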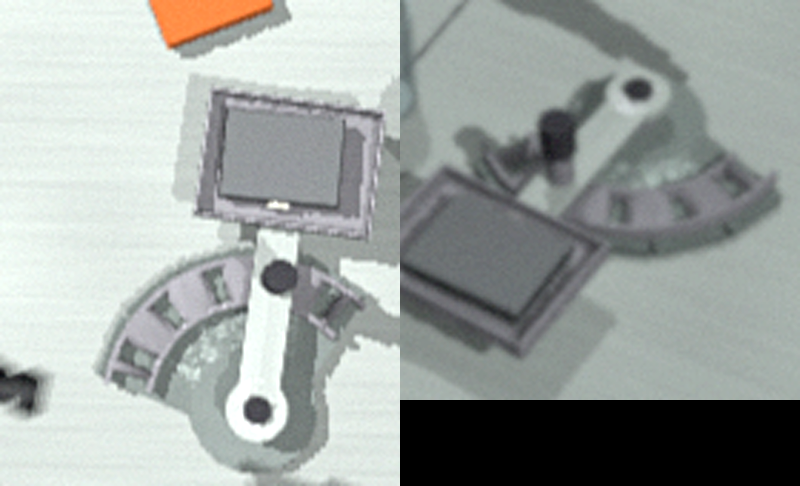

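Top crop: the arm has moved one hole to the right, with the knob at (279,275), three free holes to its left and one to its right. The case is flat in the tray. I'll check numerically that the pin is home before handing in.

Run:
```python
from h import *
for z in(.102,.114):print(z,ray("top",367.6,216.2,z),ray("scene",281.3,169.8,z))
k=ray("top",367.6,216.2,.102)[:2]-[.409,-.0388];print(np.hypot(*k),np.degrees(np.arctan2(k[1],k[0]))-17)
for t in("tumbler_mid","holder_mid"):
    for b in boxes_of("top",t):print(t,np.round(b["rect"]))
print(bot.get_obs()["ft_force"])
```

```text
0.102 [ 0.51919041 -0.05057595  0.102     ] [ 0.52033081 -0.05154267  0.102     ]
0.114 [ 0.51838774 -0.04939821  0.114     ] [ 0.53050809 -0.04541143  0.114     ]
0.11081786348244699 -23.099993874519157
tumbler_mid [450. 177.  55.  49.]
holder_mid [266. 311.  24.  32.]
[-0.21062286 -0.16161499  0.25728083]
```

The two cameras agree on the knob top at z = 0.102, so the pin is home. The swing is about −25°, and I saw nothing disturbed.

```bash
python3 -c "
from h import *
print(workorder.job_done())"
```

```text
the job is handed in; nothing more can be done
None
```

I swung the tray arm to the first hole on the small tumbler's side and let the pin spring home, with the case still flat in the tray; the job is handed in, but no verdict came back. My last check showed the holder in place but did not detect the small tumbler; the gripper never went near it.

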